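# Fit the clean intake filter in the measuring-machine controller

### The job

The clean, white-pleated filter has to go into the empty filter bay on top of the measuring machine's controller. Turn the keeper out of the way, hook the filter's blue tongue under the bay's yellow lip, swing the filter down until it lies flat and fully home on its seat, then turn the keeper back squarely across the frame's edge to hold it. Leave the dirty brown filter and everything else on the granite where it is.

Things in the scene. Friction and masses are not known exactly. Their poses are not given: they have to be found in the camera images.
- controller: Fixed beige steel box 250 (x) x 300 (y) x 115 mm high, yaw varies. Origin: centre of its underside on the granite. The filter bay is an open rectangular recess in the middle of its top: vertical walls, 136 mm along x by 177 mm along y, 16 mm deep (see point bay). Lip on the bay's -x wall, keeper on the +x rim of the deck, a ring and a plug gauge standing on the +y and -y rims.
- bay (a point): Centre of the bay at the height of its black sealing ledge (10 mm wide all round, 99 mm above the granite; open inside it). Axes as the controller. A seated filter has its origin about +7 mm along x from here, same yaw, tongue under the lip, its top level with the deck; total play 4 mm along x, 7 mm along y.
- lip_edge (a point): Middle of the lower free edge of the 3 mm thick yellow steel lip along the whole -x wall of the bay: 58 mm to -x of the bay's centre. The lip overhangs the ledge by 10 mm, 11 mm above it, its top 2 mm below the deck. Lip to +x wall is 126 mm clear, the filter with tongue is 132 mm long, so it goes in only tilted, tongue first.
- keeper (a joint): Flat aluminium turn keeper on the deck, pivot 92 mm to +x of the bay's centre. Arm 16 wide, 4 thick, 2.5 mm above the deck, reaching 52 mm. 0 = arm along the controller's -x, square across the bay's +x edge (locking); +1.57 = along the rim to -y, -1.57 = along the rim to +y (clear of the bay). Travel +-1.65 rad; stays where left (friction 0.02 N m). Starts over the bay.
- keeper_pin (a point): Centre of the keeper's red upright finger pin, 12 mm diameter, 20 mm tall, on the arm 34 mm from the pivot; this point is 132 mm above the granite, 10 mm below the pin's top.
- filter: Clean filter, white pleats, about 0.22 kg, lying flat on the granite. Rigid dark grey frame 117 (x) x 170 (y) x 16 mm thick; origin at the centre of the frame's underside, z up. A blue tongue stands out of its -x edge and a blue grip rib on the middle of its top. Yaw 0 (tongue towards the robot) +-1.65 rad, left or right of the controller.
- filter_rib (a point): Centre of the clean filter's upright grip rib, right above the filter's origin: 10 mm thick along x, 70 mm long along y, from the frame's top (16 mm) to 46 mm above the underside. This point is 31 mm above the underside.
- filter_tongue (a point): Middle of the tip of the clean filter's flat tongue, at the underside, 73.5 mm to -x of the filter's origin. The tongue is 15 mm long, 150 mm wide, 6 mm thick, level with the underside.
- filter_free (a point): Middle of the top of the opposite (+x) edge of the clean filter, 58.5 mm to +x of its origin, 16 mm up.
- old_filter: Used filter, brown dirty pleats, otherwise just like the clean one (same sizes, origin and axes), lying flat on the other side of the controller. Leave it.
- comparator: Loose heavy dial comparator stand: iron base 130 x 120 mm, steel column to 290 mm high, arm with a dial gauge standing out about 140 mm to its own +y and reaching from 55 to 290 mm high. Origin centre of underside. Leave it.
- block_case: Loose shut wooden gauge block case 120 x 170 x 51 mm, origin centre of underside. Leave it.
- pendant: Loose white joystick pendant 75 x 130 x 30 mm, stick to 92 mm high, left of the filters; origin centre of underside. Leave it.
- ring_gauge: Loose small steel ring, 42 mm outside, 14 mm high, standing on the controller's deck on one side of the bay (centre about 124 mm from the bay's centre line, either side); origin centre of underside. Leave it there.
- plug_gauge: Loose upright steel plug gauge with black top, 36 mm diameter, 90 mm tall, standing on the controller's deck on the other side of the bay (about 124 mm from the centre line; its top 205 mm above the granite); origin centre of underside. Leave it there, carry the filter clear of it.
- cyl_square: Loose upright steel cylinder 64 mm diameter, 150 mm high, beyond the controller; origin centre of underside. Leave it.
- vee_block: Loose steel vee block 70 x 90 x 51 mm on the right; origin centre of underside. Leave it.

How it is judged (in metres and radians):
On the way:
1. the tongue is hooked under the lip while the other edge is still raised (x of filter_tongue in the frame of lip_edge between -0.014 and -0.002 m and z of filter_tongue in the frame of lip_edge between -0.02 and 0 m and horizontal distance between filter and bay below 0.03 m and angle between filter's own z axis and vertical above 0.07 rad), for 0.1 s.
At the end, for the whole second after the job is handed in: The clean filter lies flat in the bay (tilt under 0.03 rad, underside within 2.5 mm of the ledge, its free edge no more than 3 mm above the deck), tongue at least 4 mm under the lip, at rest and released, and the keeper stands within 0.35 rad of square across the frame's edge (x of filter in the frame of bay between 0.002 and 0.012 m and y of filter in the frame of bay between -0.006 and 0.006 m and z of filter in the frame of bay below 0.0025 m and z of filter_free in the frame of bay below 0.019 m and x of filter_tongue in the frame of lip_edge below -0.004 m and z of filter_tongue in the frame of lip_edge below -0.005 m and angle between filter's own z axis and vertical below 0.03 rad and linear speed of filter below 0.01 m/s and value of joint keeper between -0.35 and 0.35 rad); the robot touches nothing.
It fails at once if the old filter is moved more than 20 mm (distance of old_filter from where it was at the start of the episode above 0.02 m).
It fails at once if a bystander (comparator, block case, pendant, ring gauge, plug gauge, cylindrical square, vee block) is moved more than 20 mm (distance of any of comparator, block_case, pendant, ring_gauge, plug_gauge, cyl_square, vee_block from where it was at the start of the episode above 0.02 m).
It also fails if it takes over 58 s, if anything falls off the work surface, if the arm or the gripper's body presses on something with over 40 N, if the wrist force passes 120 N, or if a joint passes its speed limit or range.

### The arm

A 7-joint arm with a two-finger parallel gripper is mounted at the origin on the work surface. World frame = base frame: x ahead of the robot, y to its left, z up, the work surface at z = 0. Lengths are in mm, angles in rad, forces in N, time in s.
With the tool pointing down it reaches from about 425 to 1025 mm from the base axis. Payload 3.6 kg.
Tool frame: the origin (TCP) lies on the centre line of the jaws, within the pads' length; the fingertips stand 14 mm ahead of it and the grasp point (between the pads) lies 5 mm behind it (arm.finger_overhang is the distance from the TCP to the fingertips, in mm); z points along the fingers, y is the direction in which the jaws open and shut (so a half turn about z gives the same grasp; the last joint's range is limited). The gripper opens to 85 mm and grips with 20 to 120 N. Pads are 22 mm wide; open, the fingers measure 114 mm over their backs; the gripper's body (76 mm by 85 mm) begins 54 mm behind the grasp point. The pads swing forward as they close: fully open they stand 13 mm farther back than shut.
Start: joints at [1.254, 0.591, 0.048, 1.609, -0.033, 0.943, -0.034], TCP at [160.906, -706.922, 245.302] pointing down, gripper open.
Joint ranges: [-2.69, 2.69], [-0.47, 2.24], [-1.27, 1.36], [0.19, 2.51], [-1.53, 4.68], [0.08, 2.07], [-3.09, 3.09]. Speed limits (rad/s): [2.57, 2.57, 3.14, 3.14, 3.14, 3.14, 3.14].

### API

Orientations are given as [roll, pitch, yaw] about the fixed x, y, z axes, in that order (R = Rz(yaw) Ry(pitch) Rx(roll)).
In Python, from rig import arm gives the robot as it stands.
- The arm moves only by the tool arm_command, never from a script. Its argument "series" is one flat list of numbers, 7 for each row, row after row: the shift along the tool's x, y, z in mm, then the turn, a rotation vector about the tool's x, y, z in degrees, then the gripper's target within -1 to 1 (shut at 1, half-way at 0, fully open at -1). In form: [tx, ty, tz, wx, wy, wz, claw, tx, ty, tz, wx, wy, wz, claw, ...]. A call has 1 to 20 rows; each row shifts and turns the commanded pose from where the row before left it, along the tool's axes as they then stand; what a row does not reach is not made up. A row lasts 1/12 s, in which the tool goes at most 41.7 mm and 7.16 degrees, less where a joint would pass 70% of its speed; a pose out of reach is approached as far as the arm can. A call with a gripper value outside its range is refused whole. The fingers move at their own pace and stop on an object; "newtons" is the grip in N (left out, the last holds). Time passes only in rows, so rows that do not move let the fingers close. It gives the time, the measured TCP pose, the force and the opening at its end, in the units of the state.
- arm.read_state(): the state, without advancing time (a new reading comes with each control period).
- arm.capture(name): name is "scene" or "top"; returns a dict with "img" (400x640x3 uint8, red, green, blue), "z_map" (400x640 float32, mm along the optical axis (not along the pixel's ray), 0 where there is no reading), "intrinsics" (3x3 intrinsics, pixels), "cam_to_world" (4x4, takes a point from camera to world coordinates). Camera axes: x right, y down, z forward; pixel columns grow to the right and rows downward; lengths in mm; the calibration is good to about 2 mm. A picture is of the moment at which its call begins.
- arm.close_job(): hands the job in, once; it reports no verdict.
The state is a dict: "clock": time; "joint_pos": joint angles; "joint_velocities": joint speeds; "effort": joint torques, N m; "ee_pos": TCP position; "tool_rot": TCP orientation; "contact_force": force on the tool from outside, world axes, zero at the start; "torque": the same for the moment, N m; "grip_width": finger opening in mm.
Only numpy, scipy, OpenCV 4.12 (cv2) and the standard library are available. Lean on these libraries where they do the work, as an engineer would, in place of code of your own. Each camera call takes 0.05 s, during which the arm holds its last target.

## Working session

There is one attempt and no reset: what is moved stays moved. The work goes in short steps, Python scripts to look and compute and a tool call to move; the robot and the scene stay as the last step left them, time stands still between calls to the robot, and variables do not carry over. Pictures are saved under pics/ and viewed, and the job is handed in when it is done.

Besides the shell and the picture viewer there is one more tool, called by a JSON object that holds its "method" and its "body", one argument or row to a line. arm_command: Moves the arm, as the interface text tells. Its arguments: {"type":"object","properties":{"series":{"type":"array","items":{"type":"number"}},"newtons":{"type":"number"}},"required":["series"]}

```bash
ls; mkdir -p pics
cat > h.py <<'E'
import numpy as np,cv2
from rig import arm
def cap(n,f):
    c=arm.capture(n);cv2.imwrite('pics/'+f,c['img'][:,:,::-1]);np.savez('pics/'+f+'.npz',**{k:np.array(v) for k,v in c.items()});return c
def pts(c):
    K=np.array(c['intrinsics']);T=np.array(c['cam_to_world']);z=c['z_map']
    v,u=np.mgrid[:z.shape[0],:z.shape[1]]
    P=np.stack([(u-K[0,2])/K[0,0]*z,(v-K[1,2])/K[1,1]*z,z],-1)
    return P@T[:3,:3].T+T[:3,3]
E
python3 - <<'E'
from h import *
for n in('scene','top'):
    c=cap(n,n+'0.png');print(n,np.round(c['cam_to_world'],3),np.round(c['intrinsics'],1))
print(arm.read_state())
E
```

```text
pics
scene [[ 5.450000e-01  6.610000e-01 -5.150000e-01  1.244677e+03]
 [ 8.380000e-01 -4.240000e-01  3.430000e-01 -4.581620e+02]
 [ 9.000000e-03 -6.190000e-01 -7.860000e-01  1.138587e+03]
 [ 0.000000e+00  0.000000e+00  0.000000e+00  1.000000e+00]] [[478.1   0.  323.5]
 [  0.  478.1 198.5]
 [  0.    0.    1. ]]
top [[-2.300000e-02 -9.860000e-01  1.660000e-01  3.616000e+02]
 [-1.000000e+00  2.300000e-02 -1.000000e-03  3.271000e+00]
 [-3.000000e-03 -1.660000e-01 -9.860000e-01  1.505509e+03]
 [ 0.000000e+00  0.000000e+00  0.000000e+00  1.000000e+00]] [[514.9   0.  317.8]
 [  0.  514.9 198.9]
 [  0.    0.    1. ]]
{'clock': 0.1, 'joint_pos': array([ 1.25346877,  0.59203484,  0.04828059,  1.60970706, -0.03330723,
        0.94269664, -0.0336921 ]), 'joint_velocities': array([-0.0003783 , -0.00092619,  0.00132597, -0.00301448, -0.00185204,
       -0.00030821, -0.00053722]), 'effort': array([ 5.20373695e-03, -5.49994361e+01,  1.55323125e+00, -1.98824161e+01,
        9.72038310e-03,  3.75580814e-03, -7.63481268e-06]), 'ee_pos': array([ 160.78966259, -706.20290658,  244.24433573]), 'tool_rot': array([-3.13955334e+00,  9.59020997e-05,  2.23930936e-01]), 'contact_force': array([ 0.66153194, -0.09538897, -0.3508208 ]), 'torque': array([ 0.04196698, -0.02685617, -0.00595541]), 'grip_width': 85.43235495257878}
```

View pics/scene0.png

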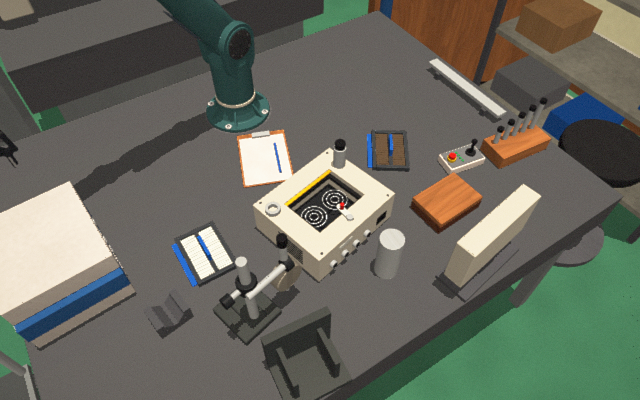

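View pics/top0.png

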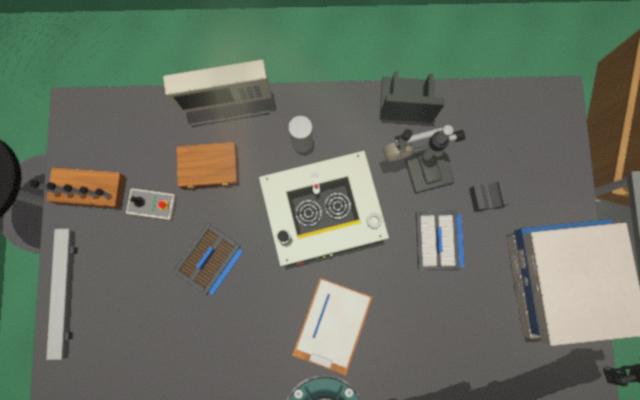

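```bash
cat > m.py <<'E'
from h import *
import sys
def ray(c,uv,z):
    K=np.array(c['intrinsics']);T=np.array(c['cam_to_world']);uv=np.atleast_2d(uv).astype(float)
    d=np.c_[(uv-K[:2,2])/[K[0,0],K[1,1]],np.ones(len(uv))]@T[:3,:3].T
    return T[:3,3]+d*((z-T[2,3])/d[:,2])[:,None]
def rect(P):
    (c,s,a)=cv2.minAreaRect(P[:,:2].astype(np.float32));return np.round(c,1),np.round(s,1),round(a,2)
if __name__=='__main__':
  for n in('scene','top'):
    c=dict(np.load(f'pics/{n}0.png.npz'));P=pts(c);hsv=cv2.cvtColor(c['img'],cv2.COLOR_RGB2HSV);ok=c['z_map']>0
    x,y,z=P[...,0],P[...,1],P[...,2]
    print(n,'table z',np.median(z[ok&(abs(x-600)<250)&(abs(y)<500)&(z<30)]))
    def comp(m,mn=8):
        k,l,st,_=cv2.connectedComponentsWithStats(m.astype(np.uint8));
        for i in range(1,k):
            if st[i,4]>=mn: yield l==i,st[i]
    reg=ok&(x>300)&(x<1000)&(abs(y)<600)
    H,S,V=hsv[...,0],hsv[...,1],hsv[...,2]
    for nm,m in dict(deck=reg&(abs(z-115)<5)&(abs(y+20)<250),yellow=(H>18)&(H<32)&(S>180)&(V>100),blue=(H>100)&(H<125)&(S>140)&(V>60),red=((H<6)|(H>174))&(S>170)&(V>90)).items():
        for q,st in comp(m&reg,4 if nm=='red' else 12):
            e=q.nonzero();print(nm,st,'med',np.round(np.median(P[q],0),1),'zr',np.round(np.percentile(z[q],[2,98]),0),rect(P[q]))
    m=reg&(z>8)&(z<60)&(x>480)&(x<800)&(y<-200)&(y>-520)
    for q,st in comp(m,30): print('filt?',st,np.round(np.median(P[q],0),1),rect(P[q]))
E
python3 m.py
python3 - <<'E'
import cv2
a=cv2.imread('pics/top0.png');s=cv2.imread('pics/scene0.png')
cv2.imwrite('pics/z1.png',cv2.resize(a[120:290,250:510],None,fx=3,fy=3,interpolation=2))
cv2.imwrite('pics/z2.png',cv2.resize(s[130:330,160:400],None,fx=3,fy=3,interpolation=2))
E
```

```text
scene table z 0.09562484118282555
deck [ 253  148  142  113 5291] med [598.1 -27.3 114.2] zr [111. 119.] (array([574.7,  -9.8]), array([253.5, 305.4]), 12.92)
deck [269 205   8   6  35] med [ 526.7 -144.2  115. ] zr [112. 119.] (array([ 527.6, -144.7]), array([15.7, 17.5]), 7.15)
deck [378 246  24  12  54] med [811.   22.3 115.5] zr [110. 120.] (array([807.4,  30.9]), array([59.1, 24.2]), 41.37)
deck [447 264  32  15  69] med [948.7 138.3 116.1] zr [110. 120.] (array([948. , 153.2]), array([76.5, 38.5]), 53.8)
deck [279 272  22  20  45] med [ 742.5 -214.6  114.7] zr [110. 120.] (array([ 742.1, -217. ]), array([ 3.1, 70.2]), 13.95)
deck [299 321  32  17  60] med [ 874.7 -228.7  114.8] zr [110. 119.] (array([ 876.6, -230.9]), array([77.9,  6.7]), 84.15)
deck [331 352   7   8  14] med [ 947.5 -226.2  111.3] zr [110. 114.] (array([ 948.6, -229.2]), array([ 9.9, 17. ]), 80.81)
yellow [448 158   8   4  18] med [611.7 439.9  40.4] zr [36. 45.] (array([611.6, 443.2]), array([21.9, 12.5]), 53.09)
yellow [285 170  46  36 199] med [514.3 -27.1 112. ] zr [ 97. 116.] (array([514.7, -23.7]), array
[... 2644 characters left out ...]
ay([ 7.1, 62.7]), 89.11)
blue [197 248  16  20  98] med [447.  326.3  44.1] zr [21. 52.] (array([447.1, 326.7]), array([ 7.9, 65.5]), 56.02)
blue [209 250  33  44 252] med [406.6 274.8   6.3] zr [-0. 13.] (array([409.8, 274.3]), array([ 14.5, 145.7]), 54.8)
red [159 202   6   6  28] med [601.7 448.8  52.7] zr [45. 59.] (array([600.5, 448.5]), array([17. , 13.3]), 19.52)
filt? [ 404  144   50   50 1544] [ 690.8 -318.9   24.3] (array([ 703.1, -326.3]), array([131.7, 124.6]), 14.29)
filt? [469 181  31  30 700] [ 608.2 -484.6   33.7] (array([ 608.4, -483.8]), array([74.3, 76.4]), 5.47)
filt? [ 416  210   46   32 1169] [ 525.4 -339.    14.3] (array([ 526.5, -346.7]), array([131.5,  91.7]), 89.37)
```

View pics/z1.png

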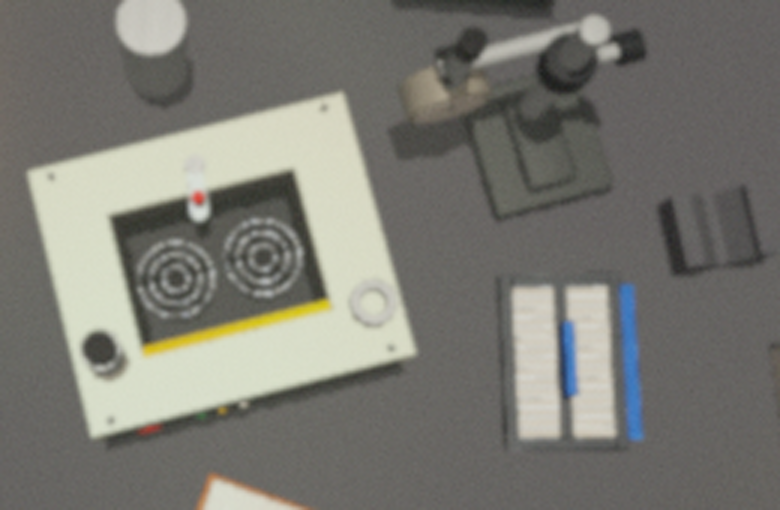

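View pics/z2.png

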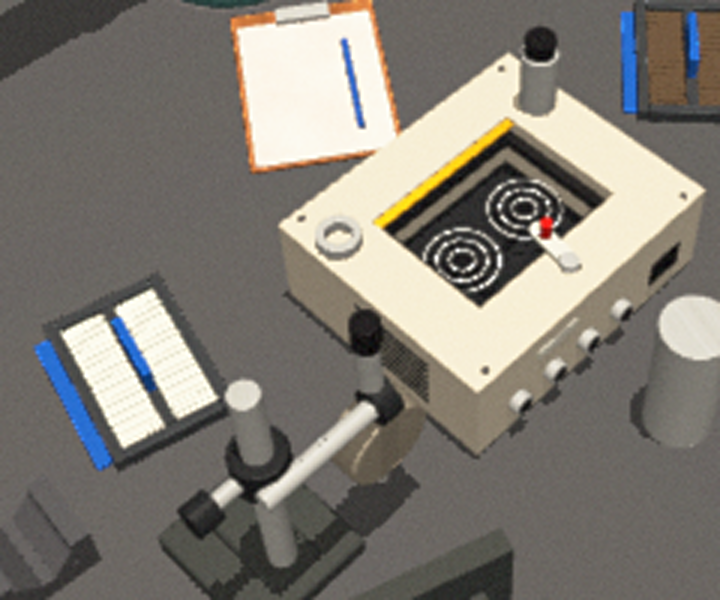

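Run:
```python
from m import *
for n,ctr in(('scene',(343,205)),('top',(316,187))):
    c=dict(np.load(f'pics/{n}0.png.npz'));hsv=cv2.cvtColor(c['img'],cv2.COLOR_RGB2HSV).astype(int);H,S,V=hsv[...,0],hsv[...,1],hsv[...,2]
    m=((H<8)|(H>172))&(S>110)&(V>70);v,u=m.nonzero();k=(abs(u-ctr[0])<9)&(abs(v-ctr[1])<9);uv=np.c_[u[k],v[k]]
    print(n,len(uv),uv.mean(0),uv.min(0),uv.max(0))
    for z in(132,142):print(z,ray(c,uv.mean(0),z).round(1))
    print('topmost',ray(c,uv[uv[:,1]<=uv[:,1].min()+2].mean(0),142).round(1))
    # corners of bay: dark region inside the deck
    for nm,w,z in (('lip',(H>18)&(H<32)&(S>130)&(V>100),113),):
        k,l,st,ce=cv2.connectedComponentsWithStats(w.astype(np.uint8))
        for i in range(1,k):
            if st[i,4]>80 and abs(st[i,0]-310)<60:
                v,u=(l==i).nonzero();print(nm,rect(ray(c,np.c_[u,v],z)))
    # filter tongue & rib by ray plane
    for nm,z in(('tongue',6),('rib',46)):
        w=(H>100)&(H<125)&(S>110)&(V>50);k,l,st,ce=cv2.connectedComponentsWithStats(w.astype(np.uint8))
        for i in range(1,k):
            v,u=(l==i).nonzero();R=ray(c,np.c_[u,v],z)
            if st[i,4]>40 and np.linalg.norm(R.mean(0)[:2]-[486,-370])<60: print(nm,st[i,4],rect(R))
    w=((V>120)&(S<60));k,l,st,ce=cv2.connectedComponentsWithStats(w.astype(np.uint8))
    for i in range(1,k):
        v,u=(l==i).nonzero();R=ray(c,np.c_[u,v],14)
        if st[i,4]>100 and np.linalg.norm(R.mean(0)[:2]-[486,-341])<90: print('pleat',st[i,4],rect(R))
```

```text
scene 30 [341.63333333 205.13333333] [340 202] [344 209]
132 [[629.5   9.5 132. ]]
142 [[635.6   4.9 142. ]]
topmost [[629.8   9.  142. ]]
lip (array([515.2, -24.2]), array([ 12.8, 172.7]), 13.1)
tongue 105 (array([ 468.1, -337.8]), array([10.8, 92. ]), 89.46)
tongue 295 (array([ 486.6, -406.1]), array([ 16.5, 151.9]), 89.5)
rib 105 (array([ 495.6, -342. ]), array([10.4, 88.7]), 89.46)
rib 295 (array([ 513.4, -408. ]), array([ 15.9, 146.6]), 89.5)
pleat 662 (array([ 487.4, -314.3]), array([ 42.5, 144.4]), 89.34)
pleat 723 (array([ 487.3, -367. ]), array([ 43.1, 145.2]), 89.51)
top 10 [315.8 185.5] [315 184] [317 187]
132 [[630.1   6.9 132. ]]
142 [[628.1   6.8 142. ]]
topmost [[629.1   6.6 142. ]]
lip (array([514.6, -24.7]), array([ 10.1, 171.4]), 13.23)
tongue 235 (array([ 482.4, -408.4]), array([ 13.4, 148.6]), 89.39)
tongue 87 (array([ 486.3, -347.5]), array([10.3, 67.1]), 89.79)
rib 235 (array([ 479.2, -397.4]), array([ 13. , 144.7]), 89.39)
rib 87 (array([ 483. , -338.1]), array([10. , 65.4]), 89.79)
pleat 798 (array([ 485.2, -314.8]), array([ 45.2, 150.8]), 89.3)
pleat 735 (array([ 484. , -367.3]), array([ 44.7, 150.8]), 89.18)
```

{"method": "arm_command", "body": {
  "series": [0,0,-30,0,0,0,-1,0,0,-30,0,0,0,-1,28,-27,0,0,0,0,-1,28,-27,0,0,0,0,-1,28,-27,0,0,0,0,-1,28,-27,0,0,0,0,-1,28,-27,0,0,0,0,-1,28,-27,0,0,0,0,-1,28,-27,0,0,0,0,-1,28,-27,0,0,0,0,-1,28,-27,0,0,0,0,-1,28,-27,0,0,0,0,-1,28,-27,0,0,0,0,-1,28,-27,0,0,0,0,-1,28,-27,0,0,0,0,-1,28,-27,0,0,0,0,0,28,-27,0,0,0,0,0,28,-27,0,0,0,0,0.55,28,-27,0,0,0,0,0.55,28,-27,0,0,0,0,0.55],
  "newtons": 40
}}

```text
clock: 1.77
ee_pos: [544.8, -119.4, 305.0]
tool_rot: [-3.141, 0.001, 0.224]
contact_force: [-0.7, -0.0, 0.5]
grip_width: 25.5
```

```bash
cat > d.py <<'E'
from h import *
from scipy.spatial.transform import Rotation as R
def st():
    s=arm.read_state();print('t',round(s['clock'],2),'p',s['ee_pos'].round(1),'rpy',s['tool_rot'].round(3),'j',s['joint_pos'].round(2),'F',np.round(s['contact_force'],1),'w',round(s['grip_width'],1));return s
def to(p,rpy,s=None):
    s=s or st();A=R.from_euler('xyz',s['tool_rot']);B=R.from_euler('xyz',rpy)
    print('shift(tool now)',A.inv().apply(np.array(p)-s['ee_pos']).round(1),'shift(after turn)',B.inv().apply(np.array(p)-s['ee_pos']).round(1),'turn deg',np.degrees((A.inv()*B).as_rotvec()).round(2))
E
python3 -c "
from d import *
to((629.5,8,139),(np.pi,0,0.08))"
```

```text
t 1.77 p [ 544.8 -119.4  305. ] rpy [-3.141e+00  1.000e-03  2.240e-01] j [ 0.26  0.32 -0.16  1.92  0.06  0.91 -1.28] F [-0.7 -0.   0.5] w 25.5
shift(tool now) [ 111.  -105.4  165.9] shift(after turn) [  94.6 -120.3  166. ] turn deg [-0.    0.04  8.24]
```

{"method": "arm_command", "body": {
  "series": [0,0,0,0,0,4.1,0.6,0,0,0,0,0,4.1,0.6,19,-24,0,0,0,0,0.6,19,-24,0,0,0,0,0.6,19,-24,20,0,0,0,0.6,19,-24,30,0,0,0,0.6,19,-24,30,0,0,0,0.6,0,0,30,0,0,0,0.6,0,0,10,0,0,0,0.6,0,0,0,0,0,0,0.6]
}}

```text
clock: 2.6
ee_pos: [625.5, 4.0, 183.5]
tool_rot: [3.141, 0.008, 0.081]
contact_force: [-0.7, 0.2, 0.0]
grip_width: 16.9
```

```bash
python3 -c "
from d import *
to((629.5,8,139),(np.pi,0,0.08))
for n in ('scene','top'): cap(n,n+'1.png')
a=cv2.imread('pics/scene1.png')[120:280,220:440];b=cv2.imread('pics/top1.png')[120:280,220:440]
cv2.imwrite('pics/z3.png',cv2.resize(np.hstack([a,b]),None,fx=1.8,fy=1.8,interpolation=2))"
```

```text
t 2.6 p [625.5   4.  183.5] rpy [3.141 0.008 0.081] j [ 0.02  0.55 -0.14  1.88  0.11  0.73 -1.67] F [-0.7  0.2  0. ] w 16.9
shift(tool now) [ 4.6 -3.6 44.4] shift(after turn) [ 4.3 -3.6 44.5] turn deg [0.03 0.48 0.06]
```

View pics/z3.png

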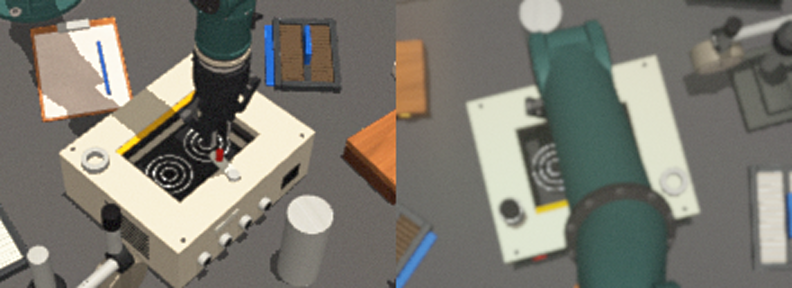

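{"method": "arm_command", "body": {
  "series": [4.3,-3.6,4,0,0,0,0.4,0,0,10,0,0,0,0.4,0,0,10,0,0,0,0.4,0,0,10,0,0,0,0.4,0,0,10,0,0,0,0.4,0,0,0,0,0,0,0.4,0,0,0,0,0,0,0.4]
}}

```text
clock: 3.28
ee_pos: [631.7, 8.5, 141.8]
tool_rot: [3.142, 0.002, 0.081]
contact_force: [-0.3, -0.3, -0.2]
grip_width: 25.4
```

```bash
python3 -c "
from d import *
to((629.5,8,138),(np.pi,0,0.08))
cap('scene','scene2.png')
a=cv2.imread('pics/scene2.png')[160:250,290:410]
cv2.imwrite('pics/z4.png',cv2.resize(a,None,fx=6,fy=6,interpolation=2))"
```

```text
t 3.28 p [631.7   8.5 141.8] rpy [3.142e+00 2.000e-03 8.100e-02] j [ 0.01  0.6  -0.13  1.89  0.12  0.65 -1.69] F [-0.3 -0.3 -0.2] w 25.4
shift(tool now) [-2.2  0.3  3.8] shift(after turn) [-2.2  0.3  3.8] turn deg [0.   0.14 0.04]
```

View pics/z4.png

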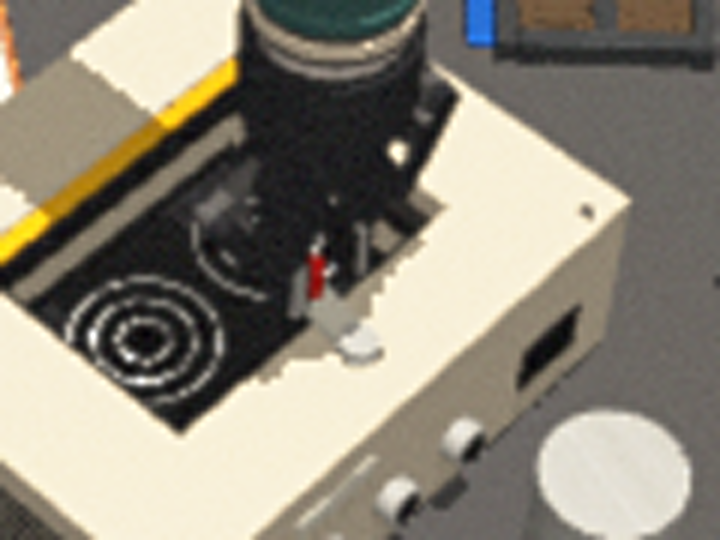

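{"method": "arm_command", "body": {
  "series": [-1,0,2,0,0,0,0.6,0,0,0,0,0,0,0.6,0.25,4.1,0,0,0,-7,0.6,0.25,4.1,0,0,0,-7,0.6,0.25,4.1,0,0,0,-7,0.6,0.25,4.1,0,0,0,-7,0.6,0.25,4.1,0,0,0,-7,0.6,0.25,4.1,0,0,0,-7,0.6,0.25,4.1,0,0,0,-7,0.6,0.25,4.1,0,0,0,-7,0.6,0.25,4.1,0,0,0,-7,0.6,0.25,4.1,0,0,0,-7,0.6,0.25,4.1,0,0,0,-7,0.6,0.25,4.1,0,0,0,-7,0.6,0.25,4.1,0,0,0,-7,0.6,0.25,4.1,0,0,0,-7,0.6,0,0,0,0,0,0,0.6]
}}

```text
clock: 4.75
ee_pos: [673.1, -21.9, 141.1]
tool_rot: [3.141, -0.0, 1.792]
contact_force: [-0.2, -0.1, -0.8]
grip_width: 17.1
```

```bash
python3 -c "
from d import *
y=.2286;pv=np.array([664.6,10.9])
to((*(pv+34*np.array([np.sin(y),-np.cos(y)])),139),(np.pi,0,y+1.57))
cap('scene','scene3.png')
a=cv2.imread('pics/scene3.png')[160:250,290:410]
cv2.imwrite('pics/z5.png',cv2.resize(a,None,fx=6,fy=6,interpolation=2))"
```

```text
t 4.75 p [673.1 -21.9 141.1] rpy [ 3.141 -0.     1.792] j [ 0.36  0.72 -0.6   1.78  0.54  0.81 -0.28] F [-0.2 -0.1 -0.8] w 17.1
shift(tool now) [-0.1 -0.8  2.1] shift(after turn) [-0.1 -0.8  2.1] turn deg [ 0.05 -0.03 -0.36]
```

View pics/z5.png

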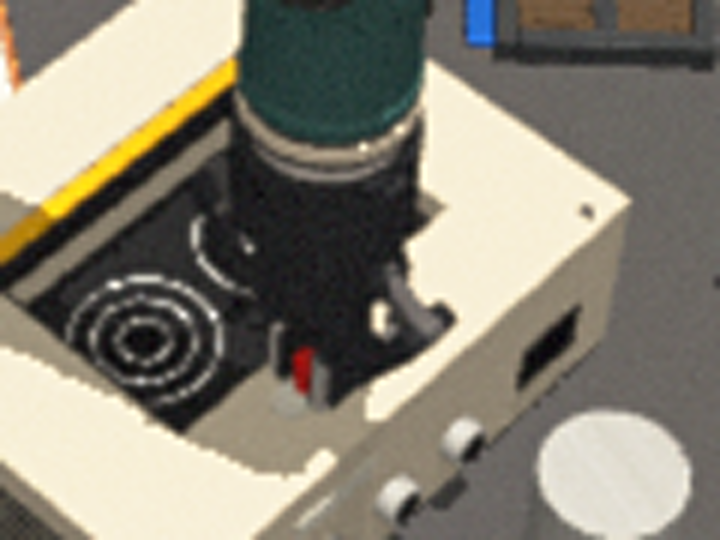

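{"method": "arm_command", "body": {
  "series": [0,0,-20,0,0,0,0.3,0,0,-35,0,0,-6.4,-1,0,0,-35,0,0,-6.4,-1,0,0,-35,0,0,-6.4,-1,0,0,-35,0,0,-6.4,-1,0,0,0,0,0,-6.4,-1,0,0,0,0,0,-6.4,-1,0,0,0,0,0,-6.4,-1,0,0,0,0,0,-6.4,-1,0,0,0,0,0,-6.4,-1,0,0,0,0,0,-6.4,-1,0,0,0,0,0,-6.4,-1,0,0,0,0,0,-6.4,-1]
}}

```text
clock: 5.88
ee_pos: [672.0, -21.7, 301.0]
tool_rot: [-3.141, -0.0, 3.134]
contact_force: [-0.5, 0.6, -0.9]
grip_width: 85.4
```

{"method": "arm_command", "body": {
  "series": [15,-10,0,0,0,0,-1,30,-20,0,0,0,0,-1,30,-20,0,0,0,0,-1,30,-20,0,0,0,0,-1,30,-20,0,0,0,0,-1,25,-30,0,0,0,0,-1,10,-38,0,0,0,0,-1,10,-38,0,0,0,0,-1,5,-38,0,0,0,0,-1,0,-38,0,0,0,0,-1,0,-38,0,0,0,0,-1,0,-20,0,0,0,0,-1,0,0,0,0,0,0,-1]
}}

```text
clock: 6.97
ee_pos: [482.4, -357.0, 299.8]
tool_rot: [-3.14, -0.001, 3.118]
contact_force: [-0.9, -0.4, -0.7]
grip_width: 85.4
```

```bash
python3 -c "
from d import *
from m import ray
to((485.5,-341,36),(np.pi,0,3.131))
for n in ('scene','top'): cap(n,n+'4.png')
a=cv2.imread('pics/scene4.png')[130:330,140:380];b=cv2.imread('pics/top4.png')[130:330,240:500]
cv2.imwrite('pics/z6.png',cv2.resize(np.hstack([a,b]),None,fx=1.6,fy=1.6,interpolation=2))"
```

```text
t 6.97 p [ 482.4 -357.   299.8] rpy [-3.140e+00 -1.000e-03  3.118e+00] j [ 1.31  0.6  -1.12  1.81  0.6   1.12  1.53] F [-0.9 -0.4 -0.7] w 85.4
shift(tool now) [ -3.1  16.6 263.8] shift(after turn) [ -2.9  16.  263.8] turn deg [-0.12 -0.07 -0.77]
```

View pics/z6.png

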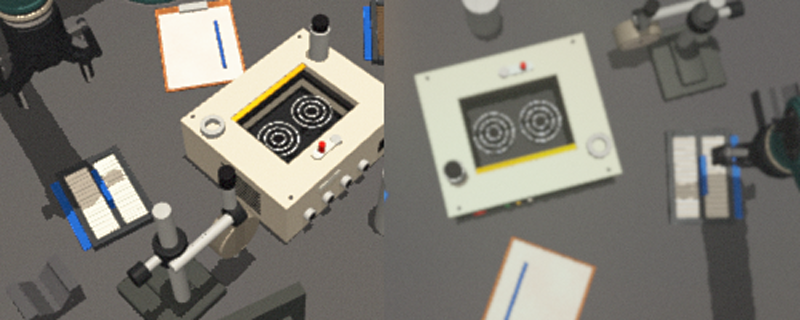

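{"method": "arm_command", "body": {
  "series": [-3,16.3,0,0,0,-0.8,-1,0,0,35,0,0,0,-1,0,0,40,0,0,0,-1,0,0,40,0,0,0,-1,0,0,40,0,0,0,-1,0,0,30,0,0,0,-1,0,0,20,0,0,0,-1,0,0,0,0,0,0,-1]
}}

```text
clock: 7.73
ee_pos: [485.0, -329.0, 92.7]
tool_rot: [3.137, -0.006, -3.133]
contact_force: [0.1, -0.2, -0.4]
grip_width: 85.5
```

```bash
python3 -c "
from d import *
from m import ray
to((485.5,-341,34),(np.pi,0,3.131))"
```

```text
t 7.73 p [ 485.  -329.    92.7] rpy [ 3.137 -0.006 -3.133] j [ 1.12  0.81 -0.89  1.99  0.9   0.8   1.27] F [ 0.1 -0.2 -0.4] w 85.5
shift(tool now) [ -0.8 -12.3  58.6] shift(after turn) [ -0.7 -12.   58.7] turn deg [ 0.27 -0.37  1.08]
```

{"method": "arm_command", "body": {
  "series": [0,0,0,0,0,0,-1,0,0,0,0,0,0,-1]
}}

```text
clock: 7.9
ee_pos: [489.0, -331.7, 97.9]
tool_rot: [-3.141, 0.003, -3.135]
contact_force: [-0.2, -0.3, 0.6]
grip_width: 85.6
```

```bash
python3 -c "
from d import *
from m import ray
to((485.5,-341,34),(np.pi,0,3.131))"
```

```text
t 7.9 p [ 489.  -331.7   97.9] rpy [-3.141e+00  3.000e-03 -3.135e+00] j [ 1.12  0.8  -0.9   1.99  0.9   0.8   1.27] F [-0.2 -0.3  0.6] w 85.6
shift(tool now) [ 3.7 -9.3 63.9] shift(after turn) [ 3.4 -9.4 63.9] turn deg [-0.02  0.16  0.98]
```

{"method": "arm_command", "body": {
  "series": [3.5,-9.3,4,0,0,1,-1,0,0,20,0,0,0,-1,0,0,20,0,0,0,-1,0,0,10,0,0,0,-1,0,0,0,0,0,0,-1,0,0,0,0,0,0,-1,0,0,0,0,0,0,-1]
}}

```text
clock: 8.48
ee_pos: [484.7, -343.0, 43.2]
tool_rot: [-3.141, 0.002, 3.128]
contact_force: [-0.6, 0.4, 0.1]
grip_width: 85.2
```

```bash
python3 -c "
from d import *
from m import ray
to((485.5,-341,34),(np.pi,0,3.131))"
```

```text
t 8.48 p [ 484.7 -343.    43.2] rpy [-3.141e+00  2.000e-03  3.128e+00] j [ 1.09  0.87 -0.82  2.    0.99  0.73  1.2 ] F [-0.6  0.4  0.1] w 85.2
shift(tool now) [-0.8  2.   9.2] shift(after turn) [-0.8  2.   9.2] turn deg [-0.04  0.11 -0.18]
```

{"method": "arm_command", "body": {
  "series": [-0.8,2,9,0,0,0,-1,0,0,0,0,0,0,-1,0,0,0,0,0,0,0,0,0,0,0,0,0,1,0,0,0,0,0,0,1,0,0,0,0,0,0,1,0,0,0,0,0,0,1,0,0,0,0,0,0,1,0,0,0,0,0,0,1,0,0,0,0,0,0,1],
  "newtons": 80
}}

```text
clock: 9.32
ee_pos: [484.7, -340.8, 33.2]
tool_rot: [-3.141, 0.0, 3.128]
contact_force: [-0.2, 0.2, 2.4]
grip_width: 8.7
```

```bash
python3 -c "
from d import *
from m import ray
to((485.5,-341,34),(np.pi,0,3.131))
for n in ('scene','top'): cap(n,n+'5.png')
a=cv2.imread('pics/scene5.png')[130:330,140:380];b=cv2.imread('pics/top5.png')[130:330,240:500]
cv2.imwrite('pics/z7.png',cv2.resize(np.hstack([a,b]),None,fx=1.6,fy=1.6,interpolation=2))"
```

```text
t 9.32 p [ 484.7 -340.8   33.2] rpy [-3.141  0.     3.128] j [ 1.08  0.88 -0.81  2.    1.01  0.72  1.18] F [-0.2  0.2  2.4] w 8.7
shift(tool now) [-0.8 -0.1 -0.8] shift(after turn) [-0.8 -0.1 -0.8] turn deg [-0.02  0.01 -0.17]
```

View pics/z7.png

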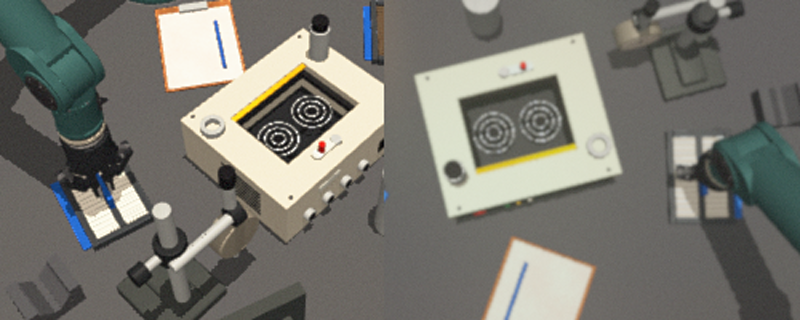

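{"method": "arm_command", "body": {
  "series": [0,0,-10,0,0,0,1,0,0,-20,0,0,0,1,0,0,-25,0,0,0,1,0,0,-25,0,0,0,1,0,0,-25,0,0,0,1,0,0,-25,0,0,6,1,0,0,-25,0,0,6,1,0,0,-25,0,0,6,1,0,0,-25,0,0,6,1,0,0,-25,0,0,6,1,0,0,-20,0,0,6,1,0,0,0,0,0,6,1,0,0,0,0,0,6,1,0,0,0,0,0,6,1,0,0,0,0,0,6,1,0,0,0,0,0,6,1,0,0,0,0,0,6,1,0,0,0,0,0,4,1,0,0,0,0,0,0,1,0,0,0,0,0,0,1]
}}

```text
clock: 11.08
ee_pos: [484.1, -340.2, 282.7]
tool_rot: [-3.141, -0.001, 1.804]
contact_force: [-0.7, 0.7, -3.4]
grip_width: 8.6
```

```bash
python3 -c "
from d import *
from m import ray
to((545,-20,280),(np.pi,0,1.80))
for n in ('scene','top'): cap(n,n+'6.png')
a=cv2.imread('pics/scene6.png')[80:330,100:400];b=cv2.imread('pics/top6.png')[80:330,240:540]
cv2.imwrite('pics/z8.png',cv2.resize(np.hstack([a,b]),None,fx=1.3,fy=1.3,interpolation=2))"
```

```text
t 11.08 p [ 484.1 -340.2  282.7] rpy [-3.141e+00 -1.000e-03  1.804e+00] j [ 1.08  0.48 -0.76  1.86  0.39  0.97  0.38] F [-0.7  0.7 -3.4] w 8.6
shift(tool now) [297.4 133.3   2.8] shift(after turn) [298.  132.1   2.7] turn deg [-0.05 -0.04  0.24]
```

View pics/z8.png

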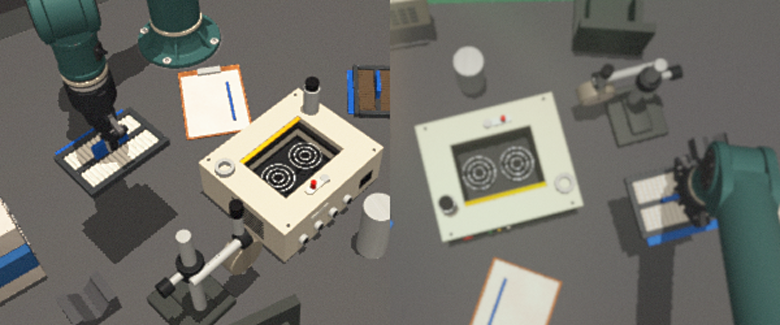

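{"method": "arm_command", "body": {
  "series": [15,6.7,0,0,0,0,1,25,11,0,0,0,0,1,30,13.3,0,0,0,0,1,30,13.3,0,0,0,0,1,30,13.3,0,0,0,0,1,30,13.3,0,0,0,0,1,30,13.3,0,0,0,0,1,30,13.3,0,0,0,0,1,30,13.3,0,0,0,0,1,25,11,0,0,0,0,1,15,6.7,0,0,0,0,1,8,3.5,0,0,0,0,1,0,0,0,0,0,0,1,0,0,0,0,0,0,1]
}}

```text
clock: 12.35
ee_pos: [544.8, -21.3, 282.7]
tool_rot: [-3.141, 0.001, 1.802]
contact_force: [-1.0, 0.2, -3.0]
grip_width: 8.2
```

```bash
cat >> d.py <<'E'
BAY=np.array([575.5,-10,99.]);YAW=.2286
def tgt(tipx,tipz,th,y=0,gx=0.,gy=0.,h=33.2):
    """tongue tip at (tipx from lip edge, y, tipz above ledge), tilt th deg. g: TCP in filter frame (gx,gy,h)"""
    Rc=R.from_euler('z',YAW);Rf=Rc*R.from_euler('y',-np.radians(th))
    tip=BAY+Rc.apply([-58+tipx,y,tipz]);o=tip+Rf.apply([73.5,0,0]);p=o+Rf.apply([gx,gy,h])
    Rt=Rf*R.from_euler('z',np.pi/2)*R.from_euler('x',np.pi)
    return p,Rt.as_euler('xyz')
E
python3 -c "
from d import *
s=st();p,r=tgt(4,40,15);print(p,r);to(p,r,s)"
```

```text
t 12.35 p [544.8 -21.3 282.7] rpy [-3.141e+00  1.000e-03  1.802e+00] j [ 0.57  0.42 -0.81  1.95  0.38  0.93 -0.2 ] F [-1.   0.2 -3. ] w 8.2
[583.68415496  -8.09581646 190.09193725] [2.87979327 0.         1.79939633]
shift(tool now) [ 4.  41.  92.6] shift(after turn) [  4.1  15.5 100.1] turn deg [-15.06   0.02   0.16]
```

{"method": "arm_command", "body": {
  "series": [0,0,0,-5,0,0,1,0,0,0,-5,0,0,1,0,0,0,-5,0,0,1,4,15,10,0,0,0,1,0,0,20,0,0,0,1,0,0,25,0,0,0,1,0,0,25,0,0,0,1,0,0,15,0,0,0,1,0,0,5,0,0,0,1,0,0,0,0,0,0,1,0,0,0,0,0,0,1]
}}

```text
clock: 13.27
ee_pos: [583.4, -8.6, 190.4]
tool_rot: [2.88, 0.001, 1.8]
contact_force: [-0.1, 0.3, -1.8]
grip_width: 8.7
```

```bash
python3 -c "
from d import *
s=st();p,r=tgt(4,40,15);print(p,r);to(p,r,s)
for n in ('scene','top'): cap(n,n+'7.png')
a=cv2.imread('pics/scene7.png')[120:280,220:420];b=cv2.imread('pics/top7.png')[120:280,220:420]
cv2.imwrite('pics/z9.png',cv2.resize(np.hstack([a,b]),None,fx=2,fy=2,interpolation=2))"
```

```text
t 13.27 p [583.4  -8.6 190.4] rpy [2.88e+00 1.00e-03 1.80e+00] j [ 0.44  0.48 -0.63  2.12  0.63  0.42 -0.43] F [-0.1  0.3 -1.8] w 8.7
[583.68415496  -8.09581646 190.09193725] [2.87979327 0.         1.79939633]
shift(tool now) [0.5 0.3 0.4] shift(after turn) [0.5 0.3 0.4] turn deg [-0.02  0.03  0.04]
```

View pics/z9.png

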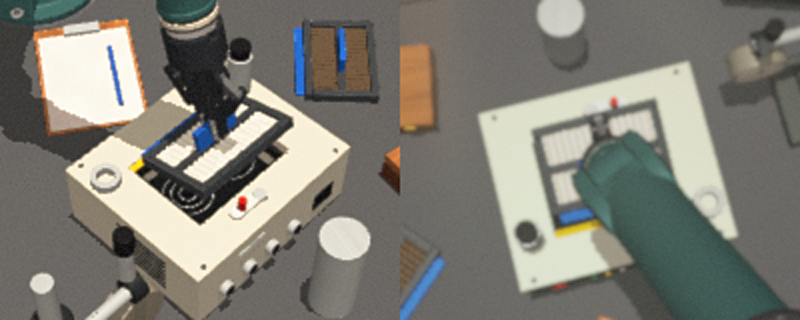

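```bash
cat > f.py <<'E'
from d import *
import sys
def chk(tag,tipx,tipz,th):
    Rc=R.from_euler('z',YAW);Rf=Rc*R.from_euler('y',-np.radians(th))
    o=BAY+Rc.apply([-58+tipx,0,tipz])+Rf.apply([73.5,0,0])
    for n in('scene','top'):
        c=dict(np.load(f'pics/{n}{tag}.png.npz'));P=pts(c);L=Rf.inv().apply((P-o).reshape(-1,3))
        hsv=cv2.cvtColor(c['img'],cv2.COLOR_RGB2HSV).reshape(-1,3).astype(int)
        # ray-plane on top surface z=16 for pixels near
        K=np.array(c['intrinsics']);T=np.array(c['cam_to_world']);v,u=np.mgrid[:400,:640]
        d=np.stack([(u-K[0,2])/K[0,0],(v-K[1,2])/K[1,1],np.ones(u.shape)],-1)@T[:3,:3].T
        dl=Rf.inv().apply(d.reshape(-1,3));cl=Rf.inv().apply(T[:3,3]-o)
        Q=cl+dl*((16-cl[2])/dl[:,2])[:,None]
        on=(abs(L[:,2]-16)<7)&(c['z_map'].ravel()>0)&(abs(Q[:,0])<75)&(abs(Q[:,1])<105)
        print(n,'plane z med',np.median(L[on&(Q[:,0]>30),2]).round(1))
        w=on&(hsv[:,2]>110)&(hsv[:,1]<70)&(abs(Q[:,0])<50)
        for nm,s in(('pleat+x',w&(Q[:,0]>10)),('pleat-x',w&(Q[:,0]<-10)),('frame free',on&(Q[:,0]>52)&(hsv[:,2]<100))):
            q=Q[s]
            if len(q)>20: print(nm,len(q),'x',np.percentile(q[:,0],[1,99]).round(1),'y',np.percentile(q[:,1],[1,99]).round(1))
        b=(hsv[:,0]>100)&(hsv[:,0]<125)&(hsv[:,1]>110)&(hsv[:,2]>50)
        for nm,z in(('tongue',6),('ribtop',46)):
            Q2=cl+dl*((z-cl[2])/dl[:,2])[:,None]
            s=b&(abs(Q2[:,1])<85)&((abs(Q2[:,0]+66)<14) if z==6 else (abs(Q2[:,0])<12))
            if s.sum()>10:print(nm,s.sum(),'x',np.percentile(Q2[s,0],[2,98]).round(1),'y',np.percentile(Q2[s,1],[1,99]).round(1))
chk(sys.argv[1],*map(float,sys.argv[2:]))
E
python3 f.py 7 4 40 15
```

```text
scene plane z med 13.5
pleat+x 451 x [10.4 49.3] y [-74.2  82.4]
pleat-x 157 x [-41.8 -10.5] y [-75.2  82. ]
frame free 222 x [52.1 66.2] y [-88.1  78.9]
tongue 41 x [-71.  -66.6] y [-70.2  25.5]
ribtop 41 x [-3.1 11.3] y [-41.2  -8.9]
top plane z med 15.1
pleat+x 575 x [10.8 48.9] y [-83.9  84. ]
pleat-x 162 x [-49.  -10.2] y [-84.8  83.9]
tongue 87 x [-74.8 -60.9] y [32.5 74.5]
```

```bash
cat > ov.py <<'E'
from d import *
import sys
def ov(tag,tipx,tipz,th,out):
    Rc=R.from_euler('z',YAW);Rf=Rc*R.from_euler('y',-np.radians(th))
    o=BAY+Rc.apply([-58+tipx,0,tipz])+Rf.apply([73.5,0,0]);ims=[]
    for n,(r,cc) in(('scene',(150,280)),('top',(160,270))):
        c=dict(np.load(f'pics/{n}{tag}.png.npz'));K=c['intrinsics'];T=c['cam_to_world']
        im=cv2.imread(f'pics/{n}{tag}.png')[r:r+100,cc:cc+110];S=7;im=cv2.resize(im,None,fx=S,fy=S,interpolation=2)[:, :]
        def pr(X):
            q=(np.array(X)-T[:3,3])@T[:3,:3];q=q@K.T;q=q[:,:2]/q[:,2:];return ((q-[cc,r]+.5)*S).astype(np.int32)
        f=pr(o+Rf.apply([[58.5,85,16],[58.5,-85,16],[-58.5,-85,16],[-58.5,85,16]]))
        t=pr(o+Rf.apply([[-58.5,75,6],[-73.5,75,6],[-73.5,-75,6],[-58.5,-75,6]]))
        b=pr(BAY+Rc.apply([[68,88.5,16],[68,-88.5,16],[-58,-88.5,14],[-58,88.5,14]]))
        for q,col in((f,(0,255,0)),(t,(255,0,255)),(b,(0,0,255))):cv2.polylines(im,[q],True,col,1)
        ims.append(im)
    for k,i in enumerate(ims):cv2.imwrite(out%k,cv2.resize(i,(770,600) if 0 else None,fx=.85,fy=.85))
ov(sys.argv[1],*map(float,sys.argv[2:5]),sys.argv[5])
E
python3 ov.py 7 4 40 15 pics/o7_%d.png
```

```text
(no output)
```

View pics/o7_0.png

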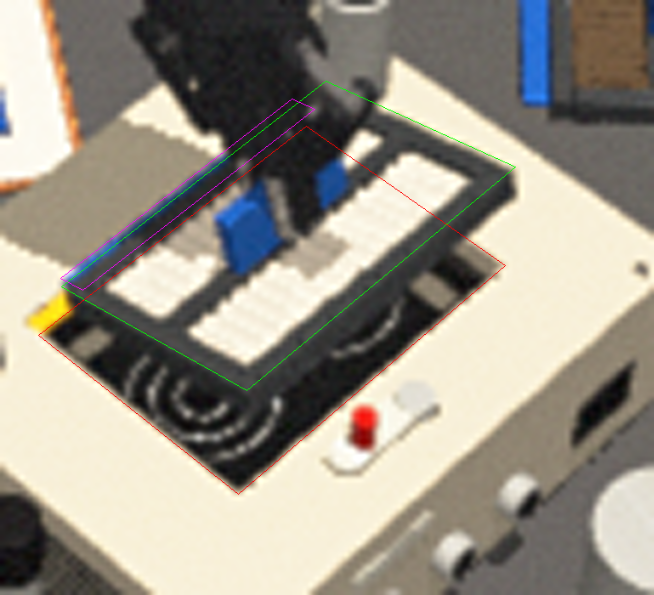

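View pics/o7_1.png

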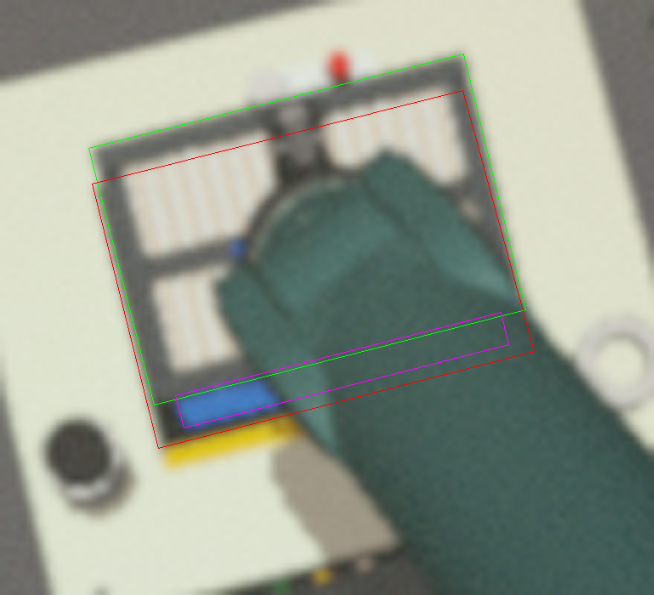

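```bash
python3 -c "
from d import *
s=st()
for a in ((4,40,15),(4,10,15),(3,2.5,15),(-7,2.5,15)):
  p,r=tgt(*a);print(a);to(p,r,s)"
```

```text
t 13.37 p [583.9  -8.  191.4] rpy [2.878e+00 1.000e-03 1.801e+00] j [ 0.44  0.48 -0.63  2.12  0.63  0.42 -0.43] F [ 0.8  0.4 -2.5] w 8.8
(4, 40, 15)
shift(tool now) [ 0.  -0.6  1.2] shift(after turn) [ 0.  -0.6  1.2] turn deg [0.1  0.03 0.08]
(4, 10, 15)
shift(tool now) [ 0.  -8.4 30.2] shift(after turn) [ 0.  -8.3 30.2] turn deg [0.1  0.03 0.08]
(3, 2.5, 15)
shift(tool now) [  0.  -11.3  37.2] shift(after turn) [  0.  -11.2  37.2] turn deg [0.1  0.03 0.08]
(-7, 2.5, 15)
shift(tool now) [  0.  -20.9  34.6] shift(after turn) [  0.  -20.9  34.6] turn deg [0.1  0.03 0.08]
```

{"method": "arm_command", "body": {
  "series": [0,-2.1,7.5,0,0,0,1,0,-2.1,7.5,0,0,0,1,0,-2.1,7.5,0,0,0,1,0,-2,7.5,0,0,0,1,0,-1.5,3.5,0,0,0,1,0,0,0,0,0,0,1,0,0,0,0,0,0,1]
}}

```text
clock: 13.95
ee_pos: [582.3, -7.2, 154.9]
tool_rot: [2.881, -0.0, 1.802]
contact_force: [-0.2, 0.7, -2.8]
grip_width: 8.3
```

```bash
python3 -c "
from d import *
s=st()
for a in ((3,6,15),(3,2.5,15),(-7,2.5,15)):
  p,r=tgt(*a);print(a);to(p,r,s)
for n in ('scene','top'): cap(n,n+'8.png')
"; python3 ov.py 8 3 6 15 pics/o8_%d.png
```

```text
t 13.95 p [582.3  -7.2 154.9] rpy [ 2.881 -0.     1.802] j [ 0.36  0.53 -0.54  2.15  0.71  0.34 -0.5 ] F [-0.2  0.7 -2.8] w 8.3
(3, 6, 15)
shift(tool now) [-1.1  0.5 -1.2] shift(after turn) [-1.1  0.5 -1.2] turn deg [-0.05 -0.05  0.16]
(3, 2.5, 15)
shift(tool now) [-1.1 -0.4  2.2] shift(after turn) [-1.1 -0.4  2.2] turn deg [-0.05 -0.05  0.16]
(-7, 2.5, 15)
shift(tool now) [ -1.1 -10.1  -0.4] shift(after turn) [ -1.1 -10.1  -0.4] turn deg [-0.05 -0.05  0.16]
```

View pics/o8_0.png

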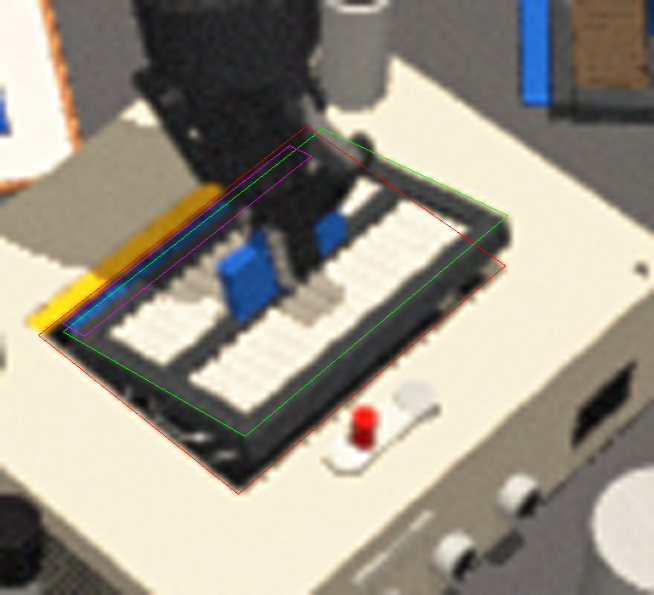

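View pics/o8_1.png

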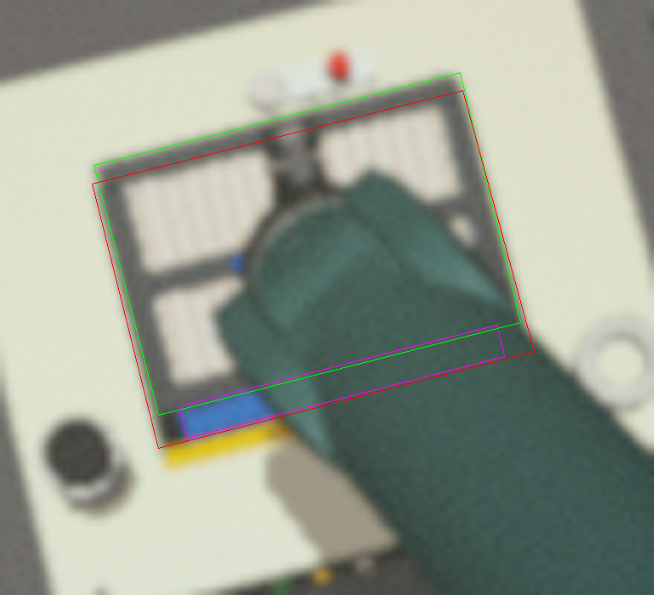

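{"method": "arm_command", "body": {
  "series": [-1,-0.5,1.3,0,0,0,1,0,-0.2,1.3,0,0,0,1,0,0,0,0,0,0,1,0,-2,-0.5,0,0,0,1,0,-2,-0.5,0,0,0,1,0,-2,-0.5,0,0,0,1,0,-2,-0.5,0,0,0,1,0,-2,-0.5,0,0,0,1,0,0,0,0,0,0,1,0,0,0,0,0,0,1]
}}

```text
clock: 14.88
ee_pos: [572.6, -10.9, 152.5]
tool_rot: [2.88, 0.0, 1.802]
contact_force: [0.6, -0.1, -3.8]
grip_width: 8.5
```

```bash
python3 -c "
from d import *
s=st()
for a in ((-7,2,15),(-7,1,8),(-7,0,0)):
  p,r=tgt(*a);print(a);to(p,r,s)
for n in ('scene','top'): cap(n,n+'9.png')
"; python3 ov.py 9 -7 2 15 pics/o9_%d.png
```

```text
t 14.88 p [572.6 -10.9 152.5] rpy [2.88  0.    1.802] j [ 0.36  0.52 -0.52  2.18  0.73  0.32 -0.51] F [ 0.6 -0.1 -3.8] w 8.5
(-7, 2, 15)
shift(tool now) [0.2 0.4 0.5] shift(after turn) [0.2 0.4 0.5] turn deg [-0.01 -0.03  0.12]
(-7, 1, 8)
shift(tool now) [ 0.2  3.6 10.7] shift(after turn) [ 0.2  4.9 10.2] turn deg [ 6.99 -0.02  0.12]
(-7, 0, 0)
shift(tool now) [ 0.2  5.9 22.6] shift(after turn) [ 0.2 11.6 20.3] turn deg [ 1.499e+01 -1.000e-02  1.300e-01]
```

View pics/o9_0.png

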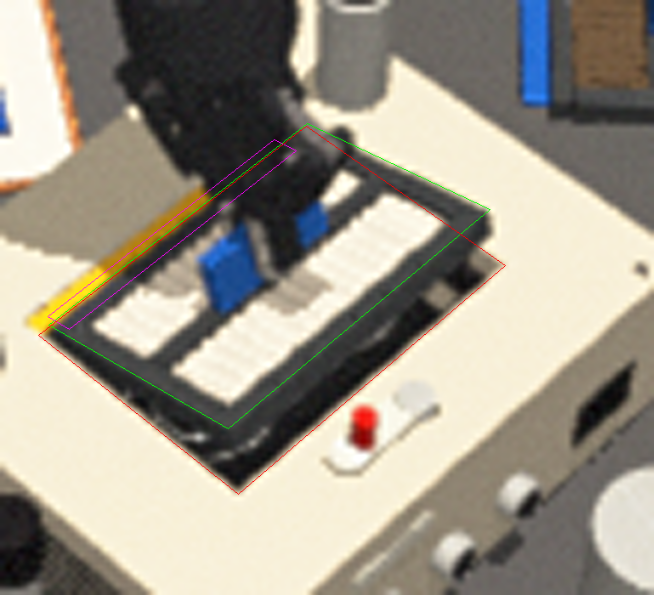

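View pics/o9_1.png

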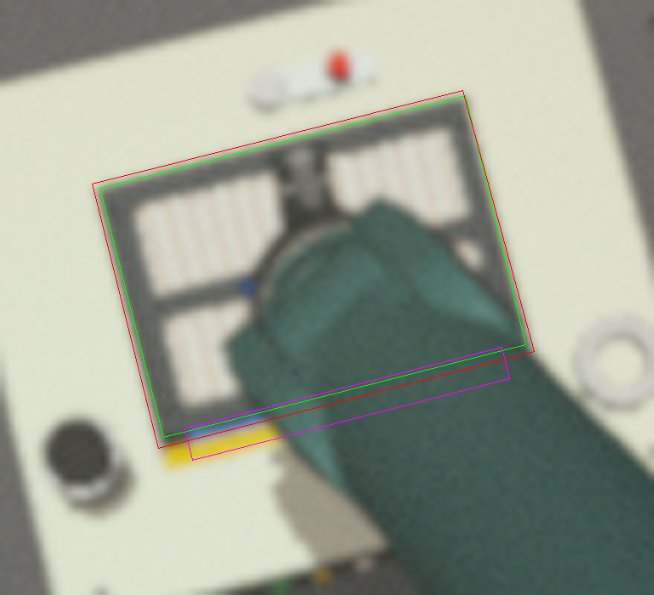

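```bash
python3 -c "
from d import *
p,r=tgt(-7,2,15);A=R.from_euler('xyz',r)
for k in range(1,11):
  p2,r2=tgt(-7,2-.2*k,15-1.5*k);B=R.from_euler('xyz',r2);print(A.inv().apply(p2-p).round(2));p,A=p2,B
"
```

```text
[-0.    0.79  2.13]
[-0.    0.8   2.13]
[0.   0.8  2.13]
[0.   0.81 2.13]
[-0.    0.81  2.13]
[-0.    0.82  2.13]
[0.   0.82 2.13]
[0.   0.83 2.13]
[-0.    0.83  2.14]
[0.   0.84 2.14]
```

Eight rows first, then check.

{"method": "arm_command", "body": {
  "series": [0.2,1,2.3,1.5,0,0,1,0,0.8,2.1,1.5,0,0,1,0,0.8,2.1,1.5,0,0,1,0,0.8,2.1,1.5,0,0,1,0,0.8,2.1,1.5,0,0,1,0,0.8,2.1,1.5,0,0,1,0,0.8,2.1,1.5,0,0,1,0,0.8,2.1,1.5,0,0,1,0,0,0,0,0,0,1,0,0,0,0,0,0,1]
}}

```text
clock: 15.82
ee_pos: [581.8, -8.6, 136.5]
tool_rot: [3.089, -0.0, 1.801]
contact_force: [-0.1, -0.3, -4.2]
grip_width: 8.9
```

```bash
python3 -c "
from d import *
s=st()
for a in ((-7,.4,3),(-7,0,0)):
  p,r=tgt(*a);print(a);to(p,r,s)
for n in ('scene','top'): cap(n,n+'10.png')
"; python3 ov.py 10 -7 .4 3 pics/o10_%d.png
```

```text
t 15.82 p [581.8  -8.6 136.5] rpy [ 3.089 -0.     1.801] j [ 0.38  0.62 -0.61  2.03  0.6   0.62 -0.4 ] F [-0.1 -0.3 -4.2] w 8.9
(-7, 0.4, 3)
shift(tool now) [0.  0.2 0.1] shift(after turn) [0.  0.2 0.1] turn deg [-0.   -0.03  0.1 ]
(-7, 0, 0)
shift(tool now) [0.  1.9 4.4] shift(after turn) [0.  2.1 4.3] turn deg [ 3.   -0.03  0.1 ]
```

View pics/o10_0.png

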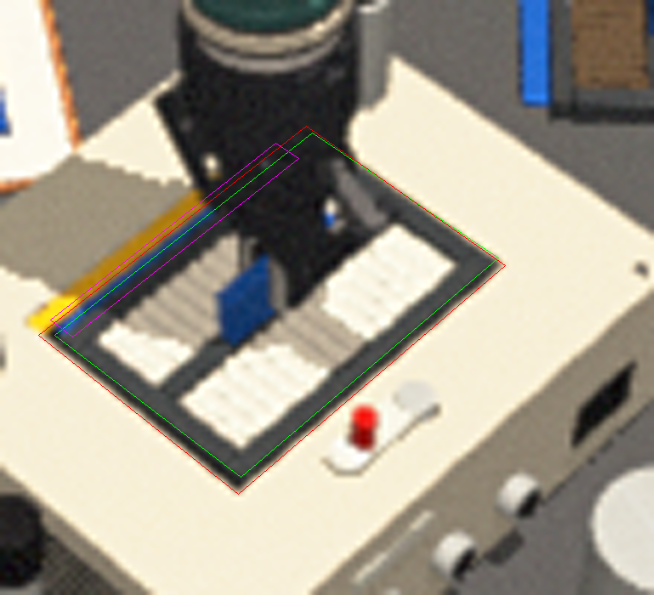

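{"method": "arm_command", "body": {
  "series": [0,1,2.1,1.5,0,0,1,0,0.9,2.1,1.5,0,0,1,0,0,0,0,0,0,1,0,0,0,0,0,0,1]
}}

```text
clock: 16.25
ee_pos: [583.4, -8.3, 132.6]
tool_rot: [-3.142, 0.0, 1.801]
contact_force: [-1.5, 0.0, -3.4]
grip_width: 8.5
```

```bash
python3 -c "
from d import *
s=st()
for a in ((-7,0,0),):
  p,r=tgt(*a);print(a);to(p,r,s)
for n in ('scene','top'): cap(n,n+'11.png')
"; python3 ov.py 11 -7 0 0 pics/o11_%d.png
```

```text
t 16.25 p [583.4  -8.3 132.6] rpy [-3.142  0.     1.801] j [ 0.37  0.64 -0.62  1.99  0.58  0.69 -0.38] F [-1.5  0.  -3.4] w 8.5
(-7, 0, 0)
shift(tool now) [0.1 0.4 0.4] shift(after turn) [0.1 0.4 0.4] turn deg [-0.    0.01  0.11]
```

View pics/o11_0.png

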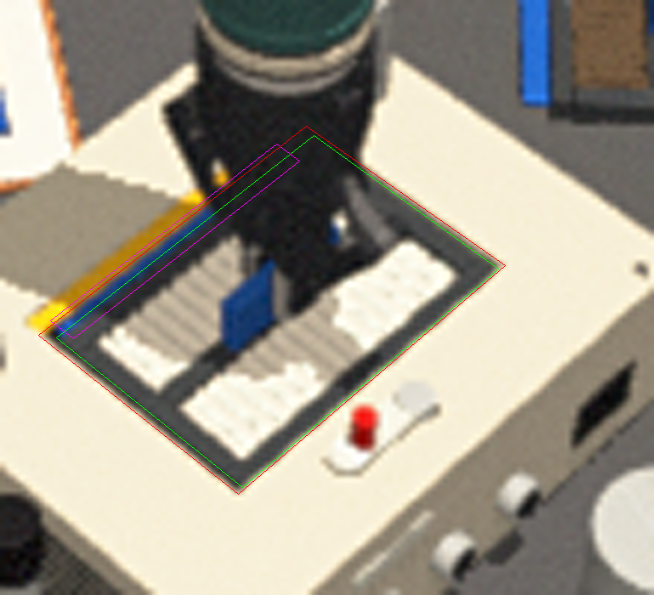

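View pics/o11_1.png

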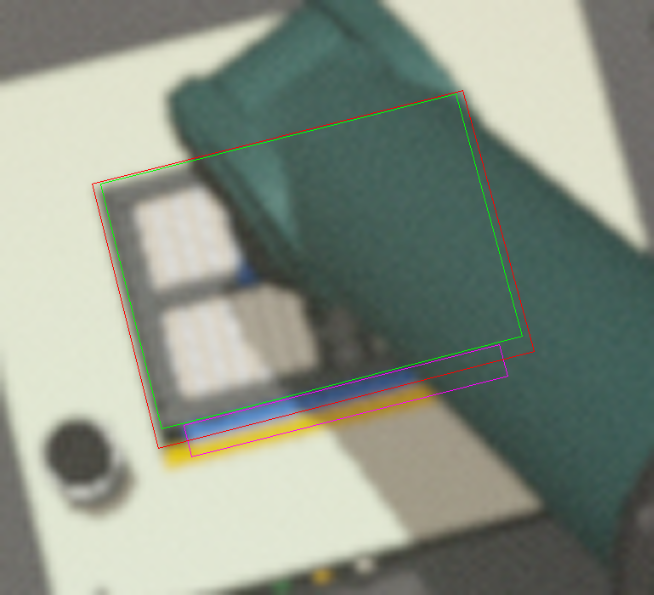

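{"method": "arm_command", "body": {
  "series": [0,0,0.7,0,0,0,1,0,0,0.7,0,0,0,1,0,0,0,0,0,0,1,0,0,0,0,0,0,1]
}}

```text
clock: 16.68
ee_pos: [583.4, -8.2, 132.2]
tool_rot: [-3.141, 0.001, 1.801]
contact_force: [-5.0, -1.5, 5.6]
grip_width: 8.4
```

{"method": "arm_command", "body": {
  "series": [0,0,-1,0,0,0,0.3,0,0,0,0,0,0,0.3,0,0,0,0,0,0,0.3,0,0,0,0,0,0,0.3,0,0,-10,0,0,0,0.3,0,0,-20,0,0,0,0.4,0,0,-30,0,0,0,0.4,0,0,-30,0,0,0,0.4,0,0,0,0,0,0,0.4]
}}

```text
clock: 17.43
ee_pos: [588.0, -6.5, 228.7]
tool_rot: [3.13, 0.002, 1.802]
contact_force: [0.4, 0.5, 0.2]
grip_width: 25.9
```

```bash
python3 -c "
from d import *
s=st()
p=BAY+R.from_euler('z',YAW).apply([92,-34,0]);p[2]=200;print(p);to(p,(np.pi,0,YAW+1.57),s)
for n in ('scene','top'): cap(n,n+'12.png')
"; python3 ov.py 12 -7 0 0 pics/o12_%d.png
```

```text
t 17.43 p [588.   -6.5 228.7] rpy [3.130e+00 2.000e-03 1.802e+00] j [ 0.45  0.52 -0.72  1.92  0.46  0.85 -0.28] F [0.4 0.5 0.2] w 25.9
[672.81146575 -22.26697329 200.        ]
shift(tool now) [-34.7  78.6  29.7] shift(after turn) [-34.5  79.1  28.7] turn deg [0.65 0.09 0.19]
```

View pics/o12_0.png

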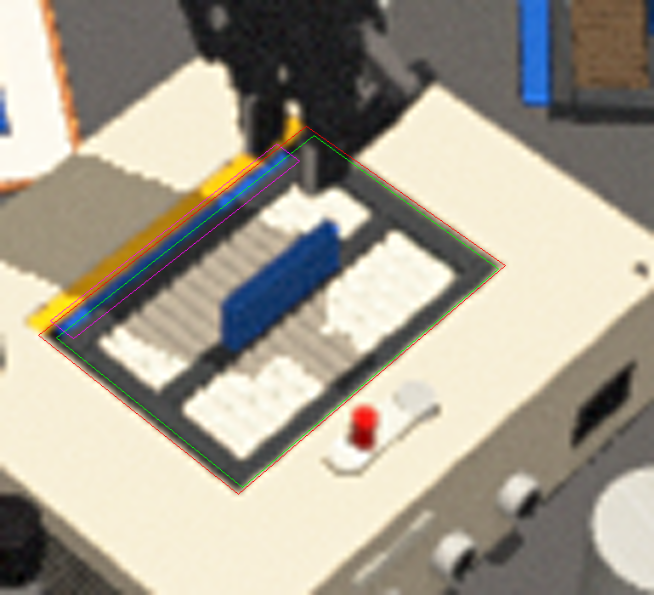

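View pics/o12_1.png

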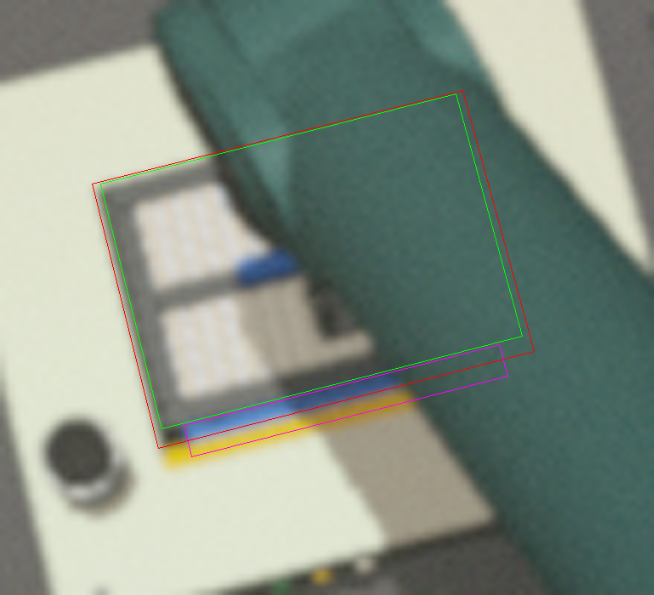

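{"method": "arm_command", "body": {
  "series": [-11.5,26.3,0,0.4,0,0,0.4,-11.5,26.3,10,0.2,0,0,0.4,-11.5,26.3,18,0,0,0,0.4,0,0,20,0,0,0,0.4,0,0,0,0,0,0,0.4,0,0,0,0,0,0,0.4]
}}

```text
clock: 18.03
ee_pos: [665.9, -23.9, 171.5]
tool_rot: [-3.125, -0.001, 1.802]
contact_force: [0.1, 0.5, 1.4]
grip_width: 25.6
```

```bash
python3 -c "
from d import *
s=st()
p=BAY+R.from_euler('z',YAW).apply([92,-34,0]);p[2]=140;print(p);to(p,(np.pi,0,YAW+1.57),s)"
```

```text
t 18.03 p [665.9 -23.9 171.5] rpy [-3.125e+00 -1.000e-03  1.802e+00] j [ 0.39  0.69 -0.65  1.77  0.52  0.88 -0.27] F [0.1 0.5 1.4] w 25.6
[672.81146575 -22.26697329 140.        ]
shift(tool now) [-0.1  7.6 31.4] shift(after turn) [-0.   7.1 31.5] turn deg [-0.93 -0.07  0.2 ]
```

{"method": "arm_command", "body": {
  "series": [0,7.3,0,-0.9,0,0,0.4,0,0,10,0,0,0,0.4,0,0,10,0,0,0,0.4,0,0,9,0,0,0,0.4,0,0,0,0,0,0,0.4,0,0,0,0,0,0,0.6]
}}

```text
clock: 18.53
ee_pos: [674.4, -22.3, 143.9]
tool_rot: [3.139, -0.0, 1.802]
contact_force: [-0.7, -0.7, -0.4]
grip_width: 17.6
```

```bash
python3 -c "
from d import *
s=st()
p=BAY+R.from_euler('z',YAW).apply([92,-34,0]);p[2]=140;print(p);to(p,(np.pi,0,YAW+1.57),s)
cap('scene','scene13.png')
cv2.imwrite('pics/z13.png',cv2.resize(cv2.imread('pics/scene13.png')[160:250,290:410],None,fx=6,fy=6,interpolation=2))"
```

```text
t 18.53 p [674.4 -22.3 143.9] rpy [ 3.139 -0.     1.802] j [ 0.38  0.72 -0.63  1.78  0.56  0.82 -0.29] F [-0.7 -0.7 -0.4] w 17.6
[672.81146575 -22.26697329 140.        ]
shift(tool now) [ 0.3 -1.5  3.9] shift(after turn) [ 0.3 -1.5  3.9] turn deg [ 0.17 -0.    0.18]
```

View pics/z13.png

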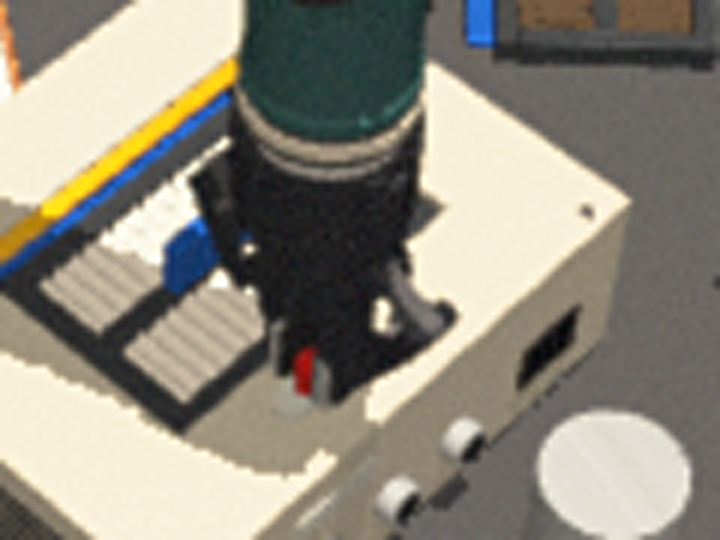

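{"method": "arm_command", "body": {
  "series": [0,-1,3,0,0,0,0.6,0.25,-4.1,0,0,0,7,0.6,0.25,-4.1,0,0,0,7,0.6,0.25,-4.1,0,0,0,7,0.6,0.25,-4.1,0,0,0,7,0.6,0.25,-4.1,0,0,0,7,0.6,0.25,-4.1,0,0,0,7,0.6,0.25,-4.1,0,0,0,7,0.6,0.25,-4.1,0,0,0,7,0.6,0.25,-4.1,0,0,0,7,0.6,0.25,-4.1,0,0,0,7,0.6,0.25,-4.1,0,0,0,7,0.6,0.25,-4.1,0,0,0,7,0.6,0.25,-4.1,0,0,0,7,0.6,0,0,0,0,0,0,0.6,0,0,0,0,0,0,0.6]
}}

```text
clock: 19.92
ee_pos: [634.1, 4.1, 142.1]
tool_rot: [3.141, -0.006, 0.217]
contact_force: [-0.1, -0.6, -0.5]
grip_width: 17.1
```

```bash
python3 -c "
from d import *
s=st()
p=BAY+R.from_euler('z',YAW).apply([58,0,0]);p[2]=140;print(p);to(p,(np.pi,0,YAW),s)
cap('scene','scene14.png')
cv2.imwrite('pics/z14.png',cv2.resize(cv2.imread('pics/scene14.png')[160:250,290:410],None,fx=6,fy=6,interpolation=2))"
```

```text
t 19.92 p [634.1   4.1 142.1] rpy [ 3.141 -0.006  0.217] j [ 0.07  0.61 -0.2   1.89  0.19  0.65 -1.61] F [-0.1 -0.6 -0.5] w 17.1
[631.99110734   3.14362172 140.        ]
shift(tool now) [-2.3  0.4  2. ] shift(after turn) [-2.3  0.4  2.1] turn deg [ 0.01 -0.36 -0.64]
```

View pics/z14.png

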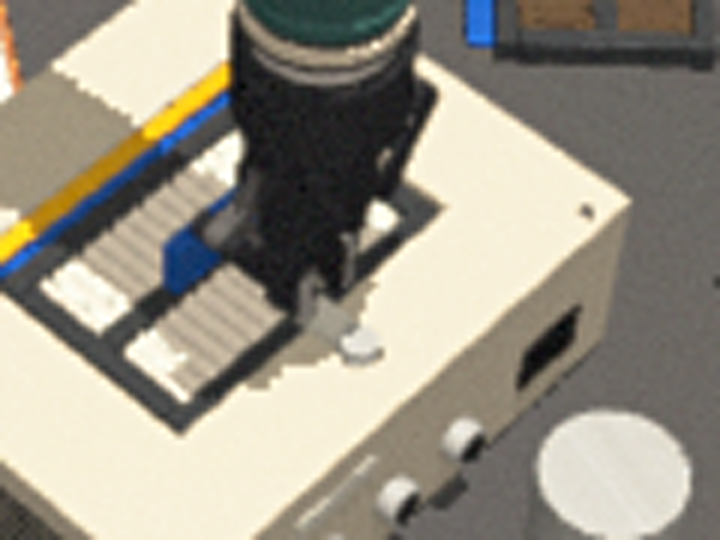

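{"method": "arm_command", "body": {
  "series": [0,0,0,0,0,0,0.3,0,0,0,0,0,0,0.3,0,0,-15,0,0,0,0.3,0,0,-30,0,0,0,0.3,0,0,-40,0,0,0,0,0,0,-40,0,0,0,0,0,0,-40,0,0,0,0,-20,10,0,0,0,0,0,-30,20,0,0,0,0,0,-30,20,0,0,0,0,0,-20,30,0,0,0,0,0,0,40,0,0,0,0,0,0,40,0,0,0,0,0,0,40,0,0,0,0,0,0,40,0,0,0,0,0,0,30,0,0,0,0,0,0,0,0,0,0,0,0]
}}

```text
clock: 21.38
ee_pos: [591.6, -292.2, 305.7]
tool_rot: [3.136, -0.005, 0.203]
contact_force: [0.3, -1.6, 0.1]
grip_width: 42.8
```

```bash
python3 -c "
from d import *
s=st()
for n in ('scene','top'): cap(n,n+'15.png')
"; python3 ov.py 15 -7 0 0 pics/o15_%d.png; python3 f.py 15 -7 0 0;python3 - <<'E'
from m import *
from d import BAY,YAW,R
for n,ctr in(('scene',(341,205)),('top',(316,187))):
    c=dict(np.load(f'pics/{n}15.png.npz'));hsv=cv2.cvtColor(c['img'],cv2.COLOR_RGB2HSV).astype(int);H,S,V=hsv[...,0],hsv[...,1],hsv[...,2]
    m=((H<8)|(H>172))&(S>110)&(V>70);v,u=m.nonzero();k=(abs(u-ctr[0])<9)&(abs(v-ctr[1])<9);uv=np.c_[u[k],v[k]]
    q=R.from_euler('z',-YAW).apply(ray(c,uv.mean(0),132 if n=='scene' else 138)-BAY)-[92,0,0]
    print(n,len(uv),q.round(1),'keeper',np.arctan2(-q[0,1],-q[0,0]).round(2))
    P=pts(c);L=R.from_euler('z',-YAW).apply((P-BAY).reshape(-1,3))
    fr=(abs(L[:,1])<80)&(abs(L[:,2]-16)<12)&(hsv.reshape(-1,3)[:,2]<100)&(hsv.reshape(-1,3)[:,1]<110)
    for a,b in((52,64),(-50,-44)):print('frame z at x',a,b,np.median(L[fr&(L[:,0]>a)&(L[:,0]<b),2]).round(2))
    dk=(abs(L[:,1])<80)&(L[:,0]>102)&(L[:,0]<118)&(abs(L[:,2]-16)<10);print('deck z',np.median(L[dk,2]).round(2))
E
```

```text
t 21.38 p [ 591.6 -292.2  305.7] rpy [ 3.136 -0.005  0.203] j [ 0.51  0.45 -0.17  1.7   0.09  0.99 -1.06] F [ 0.3 -1.6  0.1] w 42.8
scene plane z med 15.0
pleat+x 618 x [10.4 49.4] y [-103.7  103.2]
pleat-x 479 x [-48.6 -10.7] y [-103.9  103.3]
frame free 90 x [52.1 57.3] y [-84.5  81.7]
tongue 96 x [-68.2 -62.2] y [-76.9  72.9]
ribtop 114 x [-2.1 11.7] y [-41.1  31.2]
top plane z med 15.8
pleat+x 872 x [10.4 49.6] y [-103.2  103. ]
pleat-x 936 x [-49.6 -10.4] y [-103.2  103.6]
tongue 86 x [-63.6 -59.5] y [-73.6  71.9]
ribtop 75 x [-7.4  0.3] y [-33.   30.4]
scene 24 [[-34.9  -1.2  33. ]] keeper 0.03
frame z at x 52 64 15.0
frame z at x -50 -44 14.55
deck z 15.2
top 9 [[-37.3  -1.8  39. ]] keeper 0.05
frame z at x 52 64 nan
frame z at x -50 -44 nan
deck z 16.29
  return _methods._mean(a, axis=axis, dtype=dtype,
  ret = ret.dtype.type(ret / rcount)
```

View pics/o15_0.png

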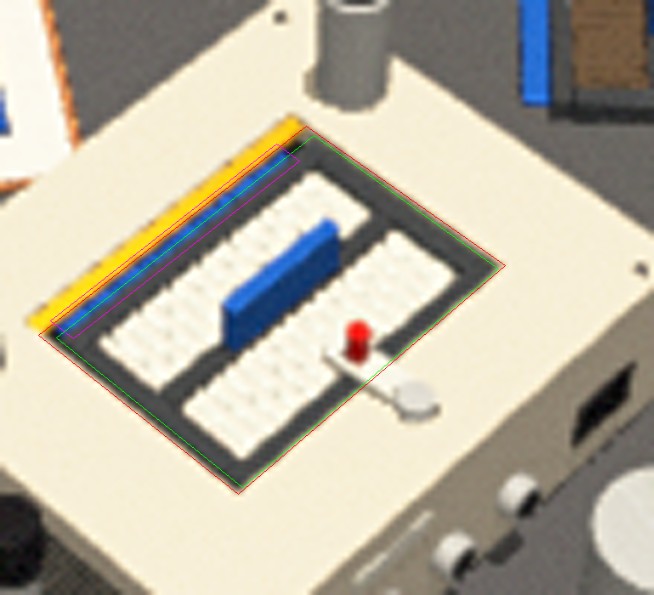

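View pics/o15_1.png

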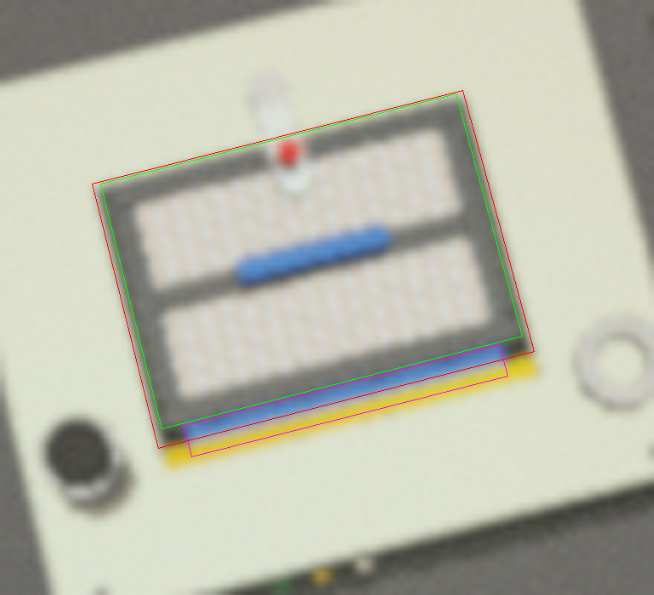

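View pics/scene15.png

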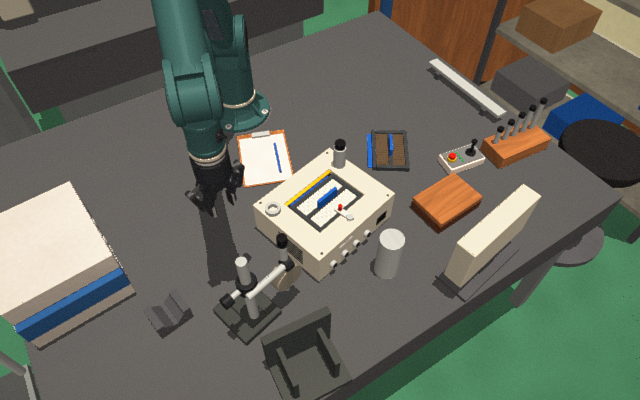

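```bash
python3 -c "
from d import *
st();print(arm.close_job())"
```

```text
t 21.48 p [ 591.8 -284.1  305.6] rpy [-3.141 -0.005  0.21 ] j [ 0.5   0.45 -0.18  1.71  0.09  0.99 -1.06] F [-0.7  0.4 -0.5] w 43.0
the job is handed in; nothing more can be done
None
```

The clean filter is seated in the bay with the keeper turned back across its edge, and I handed the job in at about 21.5 s; no verdict was reported. I turned the keeper out to about +1.57 rad and gripped the filter by its rib. I hooked the tongue about 7 mm under the lip at 15° tilt, swung it flat and pressed it home; the vertical force rose by about 9 N.

Last checks:
- **Filter:** the frame top reads 15.0 mm above the ledge at the free edge and 14.6 mm at the lip side, against 15.2 mm for the deck. That puts it flat and level with the deck, with a tilt of about 0.005 rad.
- **Tongue:** only a blue strip about 6 mm wide shows, so roughly 8 mm of the tongue is under the lip.
- **Keeper:** it stands at about +0.03 to +0.05 rad from the two cameras.
- **Surroundings:** in the last scene picture the ring, plug, comparator and old filter look unmoved by eye; I did not measure them. The gripper was about 280 mm away in y and clear of everything.

The top camera gave no frame height reading, so that check rests on the scene camera alone. The two cameras' deck heights differed by about 1 mm (15.2 and 16.3 mm), within their stated 2 mm calibration.

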